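Fit a lever stem into an upside-down gear knob by feel

ROBOT

A 6-joint arm with a two-finger parallel gripper is mounted at the origin on the work surface. World frame = base frame: x ahead of the robot, y to its left, z up, the work surface at z = 0. Lengths are in mm, angles in rad, forces in N, time in s.
With the tool pointing down it reaches from about 350 to 975 mm from the base axis. Payload 7.1 kg.
Tool frame: the origin (TCP) lies on the centre line of the jaws, within the pads' length; the fingertips stand 17 mm ahead of it and the grasp point (between the pads) lies 2 mm behind it; z points along the fingers, y is the direction in which the jaws open and shut (so a half turn about z gives the same grasp; the last joint's range is limited). The gripper opens to 88 mm and grips with 3 to 60 N. Pads are 20 mm wide; open, the fingers measure 115 mm over their backs; the gripper's body (75 mm by 178 mm) begins 61 mm behind the grasp point.
Start: joints at [1.085, 0.423, 1.63, -0, 1.089, -0.019], TCP at [281.237, 558.131, 239.675] pointing down, gripper open.
Joint ranges: [-3, 3], [-0.9, 2.11], [0.09, 2.58], [-1.31, 4.45], [0.11, 2.69], [-2.54, 2.54]. Speed limits (rad/s): [2.39, 2.39, 3.01, 3.14, 3.14, 3.14].

INTERFACE

Orientations are given as a rotation vector (axis times angle).
In Python, from cell import read_state, cams, ticket gives the robot as it stands. The module is installed in compiled form; this text tells all that it offers.
- The arm moves only by the tool jog_arm, never from a script. Its argument "motion" is a list that holds one entry, the list of rows, each a list of 7 numbers: the shift along the world's x, y, z in units of 0.12 m (1.0 is 0.12 m), then the turn, a rotation vector about the world's x, y, z in units of 45 degrees (1.0 is 45 degrees), then the gripper command: -1 is shut, 1 is fully open, values between are in proportion. A call has 1 to 10 rows; each row is the pose to reach, as a shift and turn from the pose commanded when the call began; what a row does not reach only later rows make up. A row lasts 1/10 s, in which the tool goes at most 50 mm and 8.59 degrees, less where a joint would pass 70% of its speed; a pose out of reach is approached as far as the arm can. A call with a number of a shift or a turn outside -1 to 1 is refused whole. A call with a gripper value outside its range is refused whole. The fingers move at their own pace and stop on an object; the grip force is fixed at half the most. Time passes only in rows, so rows that repeat a pose let the fingers close. It gives the time, the measured TCP pose, the force and the opening at its end, in the units of the state.
- read_state(): the state, without advancing time (a new reading comes with each control period).
- cams.grab_frame(name): name is "side" or "top"; returns a dict with "image" (480x640x3 uint8, blue, green, red), "z_map" (480x640 float32, mm along the optical axis (not along the pixel's ray), 0 where there is no reading), "vertical_fov" (degrees; the focal length in pixels is half the picture's height over the tangent of half this angle, whatever the lens; pixels are square), "cx", "cy" (the principal point, pixels), "k1" (the pictures are not rectified: a ray, as slopes to the right and down, at radius r is drawn at 1 + k1 r^2 times it, then the intrinsics apply), "xyz" and "rotation" of the camera in the world. Camera axes: x right, y down, z forward; pixel columns grow to the right and rows downward; lengths in mm; the calibration is good to about 2 mm. A picture is of the moment at which its call begins.
- ticket.finish_job(): hands the job in, once; it reports no verdict.
The state is a dict: "time": time; "q": joint angles; "qd": joint speeds; "joint_torque": joint torques, N m; "tcp_pos": TCP position; "ee_rot": TCP orientation; "ft_force": force on the tool from outside, world axes, zero at the start; "wrist_torque": the same for the moment, N m; "opening": finger opening in mm.
Only numpy, scipy, OpenCV 4.12 (cv2) and the standard library are available. Lean on these libraries where they do the work, as an engineer would, in place of code of your own. Each camera call takes 0.05 s, during which the arm holds its last target.

TASK

Take the steel lever stem with the black tang out of the wooden rack and fit it, nose down, into the upside-down gear knob held in the blue vice: feel about gently on the loose core inside for its hidden socket, let the stem drop in, then press it firmly home past the retaining clip and let go. Never force it, and leave the brass stem, the finished knob, the trim ring and the brush alone.

Things in the scene. Friction and masses are not known exactly. Their poses are not given: they have to be found in the camera images.
- stem: Loose steel stem to fit, 0.12-0.2 kg, nose down in one of the rack's holes. Origin: centre of its flat nose; z along the stem to the tang (up as it stands). Round shank, 12 mm diameter, 0 to 92 mm above the nose (first 4 mm tapered from 9 mm; clip groove from 9 to 15 mm). Black flat tang to hold it by, 92 to 126 mm above the nose: 14 mm thick along x, 24 mm wide along y.
- rack: Fixed pale wooden block 70 x 150 x 50 mm (x, y, z), origin at the centre of its underside. Two blind holes, 13 mm diameter, 35 mm deep, on its y axis at y = -36 and +36 mm: one holds the steel stem, the other the brass spare (which is which varies). A stem in it has its nose 15 mm and its tang 107 to 141 mm above the bench.
- vice: Small fixed blue bench vice with grey soft jaws, origin at the centre of its underside; base 150 x 80 mm, jaws 52 mm high, screw and T-bar towards its -x. It holds the black leather-covered gear knob upside down, chrome collar uppermost, mouth over the vice's origin. Pressing the stem into the knob with over 40 N breaks the clip.
- knob_mouth (a point): Centre of the knob's open mouth, level with the top of the chrome collar, 114 mm above the bench, z up. Collar 41 mm outside, mouth 29 mm inside. Inside the knob is a loose black core with the blind socket for the stem; the socket's axis lies up to 5 mm from the mouth's axis, in any direction, and is not measured. It stays put under side forces below 5 N.
- core_level (a point): Point on the mouth's axis 48 mm below the mouth, level with the flat greased top of the core, which closes the whole bottom of the mouth but for one round socket, 13 mm diameter, 22 mm deep. The core is sprung: it gives straight down under 2 N, growing 0.5 N per mm, for 6 mm, then is hard. Over the socket it springs up round the stem's nose and the push on the stem falls to nearly nothing.
- home_level (a point): Point on the mouth's axis 70 mm below the mouth: about where the nose ends when the stem is fully home (beside it by the core's offset; up to 7 mm lower while pressed). On the way, about 8 mm into the socket, the nose meets a spring clip; a push of 5 to 15 N, which also presses the core down, carries it past with a snap to the socket's floor. The tang then starts about 22 mm above the mouth.
- spare: Bystander: loose brass stem with a yellow tang, same size as the steel stem, in the other hole of the rack. Origin at its nose.
- finished: Bystander: finished black gear knob standing on its chrome collar, 100 mm high, 55 mm in diameter; origin at the centre of its underside.
- trim_ring: Bystander: loose chrome ring lying on the bench, 46 mm outside, 33 mm inside, 14 mm high; origin at the centre of its underside.
- brush: Bystander: glue brush with a pale wooden handle, 190 mm long, lying on the bench; its length is its x axis.

How it is judged:
By the outcome, as a careful person would: the job done as asked, in the order asked, and still so for the second after the job is handed in, with the robot touching nothing.
It also fails if it takes over 61 s, if anything falls off the work surface, if the arm or the gripper's body presses on something with over 40 N, if the wrist force passes 120 N, or if a joint passes its speed limit or range.

## Working session

There is one attempt and no reset: what is moved stays moved. The work goes in short steps, Python scripts to look and compute and a tool call to move; the robot and the scene stay as the last step left them, time stands still between calls to the robot, and variables do not carry over. Pictures are saved under pics/ and viewed, and the job is handed in when it is done.

Besides the shell and the picture viewer there is one more tool, called after "Call:" as name(argument=value, ...), one argument or row to a line, values as JSON. jog_arm: Moves the arm, as the interface text tells. Shifts and turns lie within -1 to 1; 1 stands for 0.12 m of shift or 45 degrees of turn. Its arguments: {"type":"object","properties":{"motion":{"type":"array"}},"required":["motion"]}

```bash
mkdir -p pics; python3 - <<'E'
from cell import read_state,cams
import cv2,numpy as np
s=read_state();print({k:np.round(v,3) for k,v in s.items()})
for n in("top","side"):
    f=cams.grab_frame(n);cv2.imwrite(f"pics/{n}0.png",f["image"]);np.savez(f"{n}0.npz",**f)
    print(n,{k:np.round(f[k],4) for k in("vertical_fov","cx","cy","k1","xyz","rotation")})
E
```

```text
{'time': np.float64(0.0), 'q': array([ 1.085,  0.424,  1.631, -0.   ,  1.089, -0.019]), 'qd': array([ 0.002,  0.001,  0.   , -0.001, -0.002, -0.001]), 'joint_torque': array([-0.0000e+00, -5.4462e+01, -2.7366e+01,  6.4000e-02,  2.3000e-02,
       -0.0000e+00]), 'tcp_pos': array([280.985, 557.677, 238.912]), 'ee_rot': array([-7.260e-01, -3.056e+00,  2.000e-03]), 'ft_force': array([ 0.695, -0.126,  0.023]), 'wrist_torque': array([0.031, 0.008, 0.005]), 'opening': np.float64(87.644)}
top {'vertical_fov': np.float64(52.4193), 'cx': np.float64(319.4048), 'cy': np.float64(245.3832), 'k1': np.float64(-0.0611), 'xyz': array([495.1764,  14.3844, 893.5016]), 'rotation': array([-2.2047,  2.1452, -0.0754])}
side {'vertical_fov': np.float64(56.0534), 'cx': np.float64(322.3758), 'cy': np.float64(239.6673), 'k1': np.float64(-0.0505), 'xyz': array([313.0998, 549.3921, 439.2544]), 'rotation': array([-0.5552,  2.4869, -1.4244])}
```

View pics/top0.png

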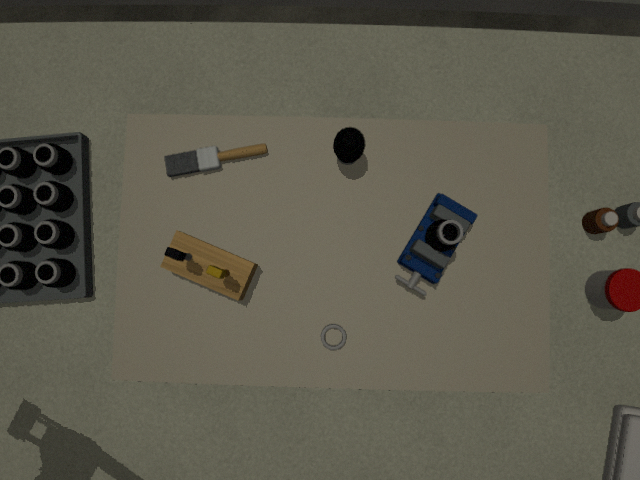

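View pics/side0.png

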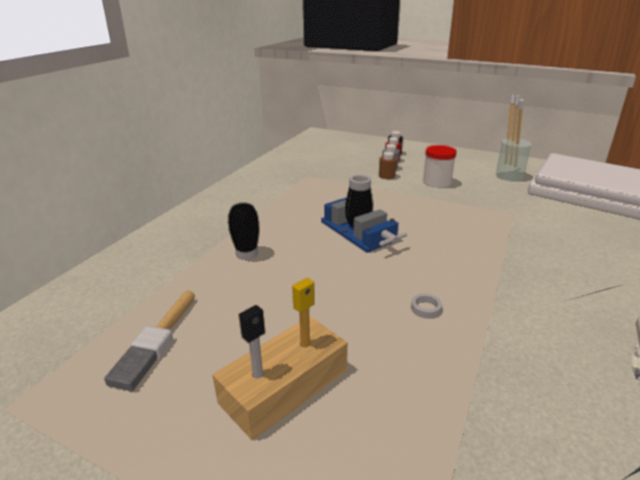

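The top view shows the black tang at (176,254), the yellow tang at (217,272), the vice's knob mouth at (450,231), the finished knob at (349,146), the ring at (333,337) and the brush at (215,158). In the side view the black tang is at (252,323) and the mouth at (360,183). Next I measure them from depth.

```bash
cat > h.py <<'E'
import numpy as np,cv2
from scipy.spatial.transform import Rotation as R
def cam(f):
    h=480;fl=h/2/np.tan(np.radians(float(f["vertical_fov"]))/2)
    K=np.array([[fl,0,float(f["cx"])],[0,fl,float(f["cy"])],[0,0,1]]);D=np.array([float(f["k1"]),0,0,0])
    return K,D,R.from_rotvec(f["rotation"]).as_matrix(),np.array(f["xyz"])
def rays(f,uv):
    K,D,Rm,t=cam(f)
    p=cv2.undistortPoints(np.asarray(uv,float).reshape(-1,1,2),K,D).reshape(-1,2)
    return np.c_[p,np.ones(len(p))]@Rm.T
def cloud(f):
    v,u=np.mgrid[0:480,0:640]
    d=rays(f,np.c_[u.ravel(),v.ravel()])
    return (np.array(f["xyz"])+d*np.asarray(f["z_map"]).reshape(-1,1)).reshape(480,640,3)
def onplane(f,uv,z):
    d=rays(f,uv);t=np.array(f["xyz"]);return t+d*((z-t[2])/d[:,2])[:,None]
def proj(f,P):
    K,D,Rm,t=cam(f)
    return cv2.projectPoints((np.asarray(P,float).reshape(-1,3)-t)@Rm,np.zeros(3),np.zeros(3),K,D)[0].reshape(-1,2)
E
python3 - <<'E'
from h import *
for n,bx in(("top",dict(rack=(150,220,280,310),knob=(390,185,490,300))),("side",dict(rack=(200,270,360,430),knob=(310,165,410,260)))):
    f=np.load(n+"0.npz");C=cloud(f);im=f["image"].astype(int)
    for k,(a,b,c,d) in bx.items():
        P=C[b:d,a:c].reshape(-1,3);I=im[b:d,a:c].reshape(-1,3);ok=f["z_map"][b:d,a:c].ravel()>0
        print(n,k,"zhist",np.histogram(P[ok,2],np.arange(-10,160,10))[0])
        if k=="rack":
            m=ok&(abs(P[:,2]-50)<5)
            r=cv2.minAreaRect(P[m][:,:2].astype(np.float32));print(" recttop",r,np.median(P[m,2]))
            hi=ok&(P[:,2]>(130 if n=="top" else 110))&(P[:,2]<150)
            Q=P[hi];J=I[hi];blk=J.max(1)<60
            for nm,mm in(("black",blk),("yel",(J[:,2]-J[:,0])>40)):
                q=Q[mm];
                if len(q)>4: print(" ",nm,len(q),q.mean(0).round(1),q.min(0).round(1),q.max(0).round(1),[np.round(x,2) for x in cv2.minAreaRect(q[:,:2].astype(np.float32))])
        else:
            hi=ok&(P[:,2]>108)&(P[:,2]<122);q=P[hi]
            print(" ",len(q),q.mean(0).round(1),np.median(q[:,2]),cv2.minEnclosingCircle(q[:,:2].astype(np.float32)))
    im=f["image"]
    for k,(a,b,c,d) in bx.items():
        s=5 if n=="top" else 3
        cv2.imwrite(f"pics/{n}_{k}.png",cv2.resize(im[b:d,a:c],None,fx=s,fy=s,interpolation=cv2.INTER_CUBIC))
E
```

```text
top rack zhist [1223 6820   36   38   39  758 2314   18   14    6    0    3   28   35
   67  250]
 recttop ((523.6019897460938, 219.49288940429688), (150.6772918701172, 70.5997314453125), 68.48847198486328) 51.0132307188228
  black 170 [534.1 244.2 140.3] [502.4 173.5 130.1] [546.8 264.4 145.6] [array([524.37, 218.78]), array([95.51, 14.34]), np.float64(69.4)]
  yel 155 [510.5 185.3 141.2] [500.7 173.2 130.8] [520.5 198.3 145.3] [array([510.53, 185.92]), array([24.03, 14.49]), np.float64(67.93)]
top knob zhist [1517 6083  643   93  422 1035  855  207   85   88   93   62  267    0
    0    0]
  277 [ 585.5 -185.5  114. ] 114.13888639590402 ((585.6375732421875, -185.9246826171875), 20.686729431152344)
side rack zhist [ 1573 13755   685   777   767  2385  3497   126   139   139   144   126
   327   341   381   338]
 recttop ((524.1478881835938, 219.04586791992188), (151.26768493652344, 72.81474304199219), 68.81012725830078) 50.285869926232465
  black 655 [533.5 256.6 129.7] [503.2 187.6 110.2] [544.4 266.9 143. ] [array([524.35, 225.66]), array([85.9 , 12.76]), np.float64(68.47)]
  yel 616 [508.6 190.1 129.2] [500.1 173.  110.1] [521.3 200.3 142.9] [array([510.76, 186.45]), array([25.25, 15.87]), np.float64(69.91)]
side knob zhist [ 427 5673  529  378  611  592  405  145  143  143  123  146  149    0
    0    0]
  180 [ 584.9 -184.1  112.5] 112.87841475631689 ((587.2984619140625, -186.0418701171875), 21.324291229248047)
```

```bash
python3 - <<'E'
from h import *
for n in("top","side"):
    f=np.load(n+"0.npz");C=cloud(f);ok=f["z_map"]>0;im=f["image"].astype(int)
    for nm,c in(("steel",(537,252.8)),("brass",(510.7,185.8))):
        m=ok&(np.hypot(C[...,0]-c[0],C[...,1]-c[1])<22)&(C[...,2]>(132 if n=="top" else 108))
        if n=="top": m&=abs(C[...,2]-141)<5
        q=C[m];
        print(n,nm,len(q),np.median(q[:,2]).round(1),[np.round(x,2) for x in cv2.minAreaRect(q[:,:2].astype(np.float32))],np.median(im[m],0))
# shank side view: points z 55..100
    if n=="side":
        for nm,c in(("steel",(537,252.8)),("brass",(510.7,185.8))):
            for a,b in((55,70),(70,85),(85,100),(110,125),(125,140)):
                m=ok&(np.hypot(C[...,0]-c[0],C[...,1]-c[1])<18)&(C[...,2]>a)&(C[...,2]<b)
                print(nm,a,b,C[m].mean(0).round(1),m.sum())
# collar circle fit, rim ring top: LSQ with known outer radius: use boundary by mask
f=np.load("top0.npz");C=cloud(f);m=(f["z_map"]>0)&(abs(C[...,2]-114)<4);m[:, :390]=0;m[:,490:]=0
q=C[m];from scipy.optimize import least_squares
r=least_squares(lambda p:np.maximum(0,np.hypot(q[:,0]-p[0],q[:,1]-p[1])-20.5)+np.maximum(0,14.5-np.hypot(q[:,0]-p[0],q[:,1]-p[1])),[585.6,-185.9]);print(r.x,r.cost,len(q))
ins=C[(np.hypot(C[...,0]-r.x[0],C[...,1]-r.x[1])<14)];print(np.histogram(ins[:,2],np.arange(30,130,5)))
E
```

```text
top steel 143 141.8 [array([536.65, 252.  ]), array([24.55, 14.08]), np.float64(68.04)] [11. 11. 12.]
top brass 147 141.8 [array([510.34, 186.  ]), array([24.09, 14.24]), np.float64(68.93)] [ 21.  90. 110.]
side steel 780 130.2 [array([537.05, 253.43]), array([24.91, 16.07]), np.float64(68.19)] [27. 25. 26.]
side brass 648 130.3 [array([510.76, 186.45]), array([25.25, 15.87]), np.float64(69.91)] [ 10.  108.5 138. ]
steel 55 70 [534.6 256.5  62.5] 96
steel 70 85 [534.5 256.6  77.5] 109
steel 85 100 [534.5 256.5  92.3] 116
steel 110 125 [533.5 258.  117.7] 267
steel 125 140 [533.7 257.9 133. ] 301
brass 55 70 [508.8 189.8  62.5] 94
brass 70 85 [508.7 189.6  77.6] 96
brass 85 100 [508.6 189.5  92.6] 101
brass 110 125 [507.7 191.  117.5] 230
brass 125 140 [508.1 191.  132.8] 251
[ 585.49459546 -186.13230032] 0.23645497307707047 267
(array([ 0,  0,  0,  0,  1,  2, 17, 76,  1,  0,  0,  0,  0,  0,  0,  0,  0,
        0,  0]), array([ 30,  35,  40,  45,  50,  55,  60,  65,  70,  75,  80,  85,  90,
        95, 100, 105, 110, 115, 120, 125]))
```

View pics/top_rack.png

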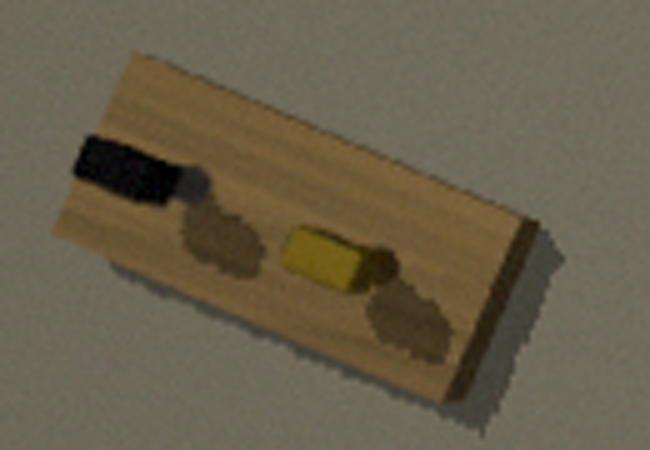

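View pics/top_knob.png

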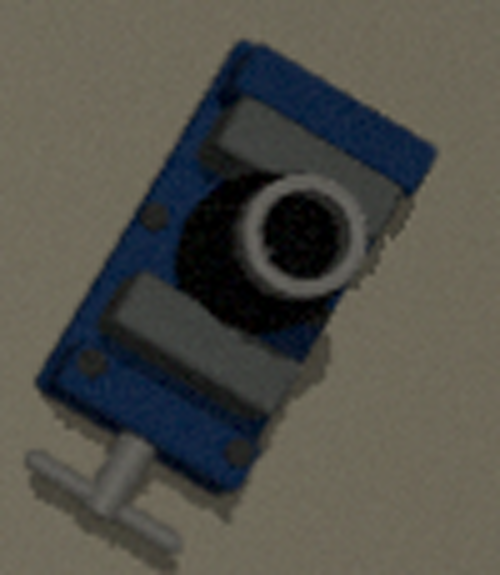

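Steel stem is at about (537, 252.7) with its tang's wide axis at 68.3°, and the mouth at (585.5, -186.1). The jaws should open along -21.7°, which is about -85° of yaw from here.

Call:
jog_arm(
  motion=[
    [[0.14, -0.17, 0, 0, 0, -0.13, 1], [0.28, -0.34, 0, 0, 0, -0.26, 1], [0.43, -0.51, 0, 0, 0, -0.38, 1], [0.57, -0.68, 0, 0, 0, -0.5, 1], [0.71, -0.85, 0, 0, 0, -0.63, 1]],
  ],
)

```text
time: 0.6
tcp_pos: [366.8, 455.1, 239.3]
ee_rot: [-1.458, -2.783, 0.001]
ft_force: [0.7, -0.3, 0.2]
opening: 87.8
```

Call:
jog_arm(
  motion=[
    [[0.14, -0.17, 0, 0, 0, -0.13, 1], [0.28, -0.34, 0, 0, 0, -0.26, 1], [0.43, -0.51, 0, 0, 0, -0.38, 1], [0.57, -0.68, 0, 0, 0, -0.5, 1], [0.71, -0.85, 0, 0, 0, -0.63, 1]],
  ],
)

```text
time: 1.1
tcp_pos: [452.1, 353.1, 239.4]
ee_rot: [-2.095, -2.341, 0.001]
ft_force: [0.3, 0.7, 0.2]
opening: 88.0
```

Call:
jog_arm(
  motion=[
    [[0.14, -0.17, 0, 0, 0, -0.13, 1], [0.28, -0.34, 0, 0, 0, -0.26, 1], [0.43, -0.51, 0, 0, 0, -0.38, 1], [0.57, -0.68, 0, 0, 0, -0.5, 1], [0.71, -0.85, 0, 0, 0, -0.63, 1], [0.71, -0.85, 0, 0, 0, -0.63, 1], [0.71, -0.85, 0, 0, 0, -0.63, 1]],
  ],
)

```text
time: 1.8
tcp_pos: [536.6, 251.9, 239.3]
ee_rot: [-2.601, -1.762, 0.001]
ft_force: [-0.1, -0.1, -0.4]
opening: 88.2
```

Call:
jog_arm(
  motion=[
    [[0, 0.004, -0.2, 0, 0, 0, 1], [0, 0.004, -0.4, 0, 0, 0, 1], [0, 0.004, -0.5, 0, 0, 0, 1], [0, 0.004, -0.6, 0, 0, 0, 1], [0, 0.004, -0.7, 0, 0, 0, 1], [0, 0.004, -0.8, 0, 0, 0, 1], [0, 0.004, -0.9, 0, 0, 0, 1], [0, 0.004, -0.98, 0, 0, 0, 1], [0, 0.004, -0.98, 0, 0, 0, 1]],
  ],
)

```text
time: 2.7
tcp_pos: [536.0, 252.2, 120.5]
ee_rot: [-2.601, -1.761, 0.004]
ft_force: [0.4, -1.0, 0.1]
opening: 87.9
```

```bash
python3 - <<'E'
from h import *
from cell import cams,read_state
f=cams.grab_frame("side");im=f["image"]
s=read_state();print(s["tcp_pos"],s["ft_force"],s["opening"])
cv2.imwrite("pics/side1.png",cv2.resize(im[180:440,120:440],None,fx=2.5,fy=2.3))
f=cams.grab_frame("top");cv2.imwrite("pics/top1.png",f["image"])
E
```

```text
[536.50091286 252.39691682 121.35305775] [-0.14212823  0.07009818  0.54189199] 88.11796523862314
```

View pics/side1.png

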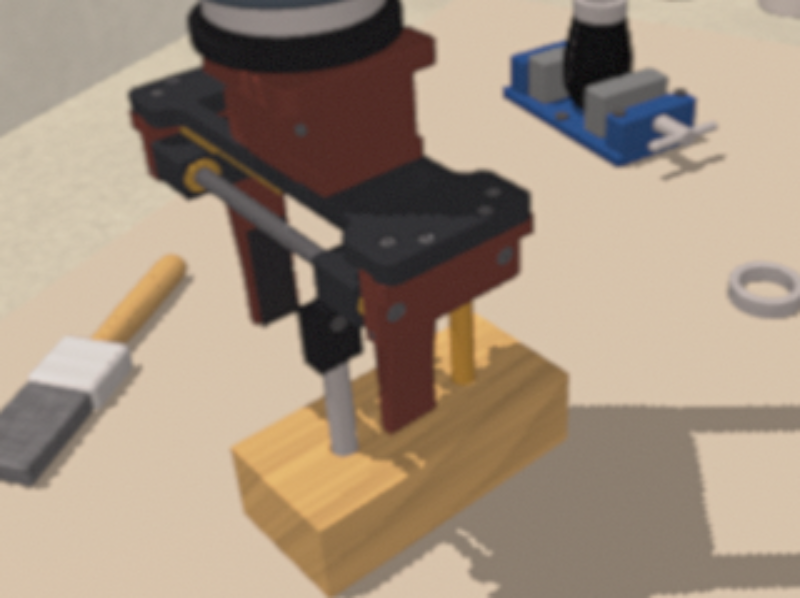

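The black tang (about (330,325) in the crop) sits centred between the open fingers, clear of the brass stem. Closing.

Call:
jog_arm(
  motion=[
    [[0, 0, 0, 0, 0, 0, -1], [0, 0, 0, 0, 0, 0, -1], [0, 0, 0, 0, 0, 0, -1], [0, 0, 0, 0, 0, 0, -1], [0, 0, 0, 0, 0, 0, -1], [0, 0, 0, 0, 0, 0, -1], [0, 0, 0, 0, 0, 0, -1], [0, 0, 0, 0, 0, 0, -1]],
  ],
)

```text
time: 3.6
tcp_pos: [536.8, 252.6, 122.1]
ee_rot: [-2.601, -1.761, 0.0]
ft_force: [0.9, 0.2, -0.3]
opening: 27.4
```

```bash
python3 - <<'E'
from cell import read_state
s=read_state();print(s["tcp_pos"],s["ee_rot"],s["ft_force"],s["wrist_torque"],s["opening"])
E
```

```text
[536.81976255 252.62227693 122.05986373] [-2.60133066e+00 -1.76137176e+00  4.55645985e-05] [ 0.94744665  0.23742814 -0.25485151] [-0.05094726  0.04781454  0.01405469] 27.369733270165636
```

Call:
jog_arm(
  motion=[
    [[0, 0, 0, 0, 0, 0, -1], [0, 0, 0, 0, 0, 0, -1], [0, 0, 0, 0, 0, 0, -1], [0, 0, 0, 0, 0, 0, -1], [0, 0, 0, 0, 0, 0, -1]],
  ],
)

```text
time: 4.1
tcp_pos: [536.8, 252.6, 122.1]
ee_rot: [-2.601, -1.761, 0.0]
ft_force: [1.1, -0.2, 0.6]
opening: 13.7
```

```bash
python3 - <<'E'
from cell import read_state
s=read_state();print(s["tcp_pos"],s["ee_rot"],s["ft_force"],s["wrist_torque"],s["opening"])
E
```

```text
[536.80881202 252.59990675 122.06128085] [-2.60137741e+00 -1.76127102e+00  1.05432037e-04] [ 1.08019979 -0.22920729  0.60175097] [-0.00572137  0.15455589  0.01503906] 13.66134576818826
```

Call:
jog_arm(
  motion=[
    [[0, 0, 0.05, 0, 0, 0, -1], [0, 0, 0.1, 0, 0, 0, -1], [0, 0, 0.2, 0, 0, 0, -1], [0, 0, 0.32, 0, 0, 0, -1], [0, 0, 0.46, 0, 0, 0, -1], [0, 0, 0.6, 0, 0, 0, -1], [0, 0, 0.74, 0, 0, 0, -1], [0, 0, 0.88, 0, 0, 0, -1], [0, 0, 1, 0, 0, 0, -1], [0, 0, 1, 0, 0, 0, -1]],
  ],
)

```text
time: 5.1
tcp_pos: [538.0, 253.2, 245.1]
ee_rot: [2.601, 1.761, 0.007]
ft_force: [-0.2, 0.1, -2.0]
opening: 13.6
```

```bash
python3 - <<'E'
from h import *
from cell import cams,read_state
f=cams.grab_frame("side");im=f["image"]
s=read_state();print(s["tcp_pos"],s["ft_force"],s["wrist_torque"],s["opening"])
cv2.imwrite("pics/side2.png",im);np.savez("side2.npz",**f)
E
```

```text
[537.31556084 252.82606653 243.56152672] [ 0.85974915 -0.06496025 -2.67157345] [-0.08567986  0.10989659  0.04396422] 13.3561029305932
```

View pics/side2.png

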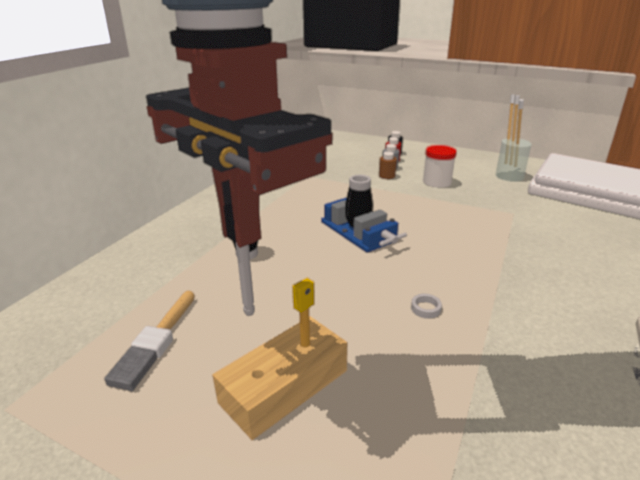

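The stem is out, held at the jaws with its nose at about (249,311), and the brass one stays put. Next I check its tilt from the shank's depth points.

```bash
cat >> h.py <<'E'
from scipy.optimize import least_squares
def fit_stem(f,tcp,zlo,zhi,rad=6,boxr=25):
    """fit vertical-ish cylinder radius 6 to depth points (front side) ; returns x,y at zmid and slopes"""
    C=cloud(f);m=(f["z_map"]>0)&(np.hypot(C[...,0]-tcp[0],C[...,1]-tcp[1])<boxr)&(C[...,2]>zlo)&(C[...,2]<zhi)
    q=C[m];zm=(zlo+zhi)/2
    def res(p):
        c=np.c_[p[0]+p[2]*(q[:,2]-zm),p[1]+p[3]*(q[:,2]-zm)]
        return np.hypot(q[:,0]-c[:,0],q[:,1]-c[:,1])-rad
    r=least_squares(res,[tcp[0],tcp[1],0,0],loss="soft_l1",f_scale=0.7)
    return r.x,len(q),np.sqrt(np.mean(r.fun**2)),q
E
python3 - <<'E'
from h import *
f=np.load("side2.npz")
for z in((150,215),(140,215),(155,205)):
    x,n,e,q=fit_stem(f,(537.3,252.8),*z);print(x.round(4),n,e.round(2),q[:,2].min(),)
C=cloud(f);m=(np.hypot(C[...,0]-537,C[...,1]-253)<20)&(C[...,2]>100)&(C[...,2]<215);print(C[m][:,2].min())
f0=np.load("side0.npz")
for c in((537,252.8),(510.7,185.8)):
    x,n,e,q=fit_stem(f0,c,55,104);print(x.round(4),n,e.round(2))
E
```

```text
[ 5.386003e+02  2.534751e+02 -8.400000e-03  2.000000e-04] 658 0.6 150.0071363892036
[ 5.386634e+02  2.533973e+02 -9.800000e-03  5.100000e-03] 745 0.63 140.09267649979842
[ 5.385884e+02  2.535086e+02 -5.500000e-03 -1.900000e-03] 512 0.58 155.1192084671722
138.60999798815112
[ 5.374670e+02  2.528759e+02 -4.000000e-03  3.100000e-03] 350 0.52
[5.109889e+02 1.855805e+02 4.000000e-04 1.700000e-03] 314 0.58
```

Call:
jog_arm(
  motion=[
    [[0.02, -0.1, 0, 0, 0, 0, -1], [0.04, -0.3, 0, 0, 0, 0, -1], [0.06, -0.5, 0, 0, 0, 0, -1], [0.08, -0.7, 0, 0, 0, 0, -1], [0.1, -0.91, 0, 0, 0, 0, -1]],
  ],
)

```text
time: 5.65
tcp_pos: [548.2, 141.6, 240.8]
ee_rot: [-2.601, -1.761, 0.004]
ft_force: [0.1, 0.2, -2.7]
opening: 13.8
```

Call:
jog_arm(
  motion=[
    [[0.02, -0.18, 0, 0, 0, 0, -1], [0.04, -0.36, 0, 0, 0, 0, -1], [0.06, -0.54, 0, 0, 0, 0, -1], [0.08, -0.73, 0, 0, 0, 0, -1], [0.1, -0.91, 0, 0, 0, 0, -1]],
  ],
)

```text
time: 6.15
tcp_pos: [560.0, 32.4, 240.9]
ee_rot: [-2.601, -1.76, 0.003]
ft_force: [-0.3, 0.3, -1.3]
opening: 13.8
```

Call:
jog_arm(
  motion=[
    [[0.02, -0.18, 0, 0, 0, 0, -1], [0.04, -0.36, 0, 0, 0, 0, -1], [0.06, -0.54, 0, 0, 0, 0, -1], [0.08, -0.73, 0, 0, 0, 0, -1], [0.1, -0.91, 0, 0, 0, 0, -1]],
  ],
)

```text
time: 6.65
tcp_pos: [571.9, -76.6, 240.8]
ee_rot: [-2.6, -1.76, 0.003]
ft_force: [0.3, 0.6, -2.3]
opening: 13.9
```

Call:
jog_arm(
  motion=[
    [[0.02, -0.18, 0, 0, 0, 0, -1], [0.04, -0.36, 0, 0, 0, 0, -1], [0.06, -0.54, 0, 0, 0, 0, -1], [0.08, -0.73, 0, 0, 0, 0, -1], [0.1, -0.88, 0, 0, 0, 0, -1], [0.105, -0.925, 0, 0, 0, 0, -1], [0.105, -0.925, 0, 0, 0, 0, -1], [0.105, -0.925, 0, 0, 0, 0, -1]],
  ],
)

```text
time: 7.45
tcp_pos: [585.1, -185.4, 241.7]
ee_rot: [-2.601, -1.761, 0.0]
ft_force: [-0.4, -0.3, -2.2]
opening: 13.8
```

```bash
python3 - <<'E'
from h import *
from cell import cams,read_state
s=read_state();print(s["tcp_pos"],s["ee_rot"],s["ft_force"],s["wrist_torque"],s["opening"])
f=cams.grab_frame("side");np.savez("side3.npz",**f);im=f["image"]
cv2.imwrite("pics/side3.png",cv2.resize(im[60:260,260:460],None,fx=3,fy=3,interpolation=cv2.INTER_CUBIC))
t=s["tcp_pos"]
for z in((142,215),(150,215)):
    x,n,e,q=fit_stem(f,t,*z);print(x.round(4),n,e.round(2))
C=cloud(f);m=(f["z_map"]>0)&(C[...,2]>106)&(C[...,2]<118)&(np.hypot(C[...,0]-585.5,C[...,1]+186)<30);q=C[m]
r=least_squares(lambda p:np.maximum(0,np.hypot(q[:,0]-p[0],q[:,1]-p[1])-20.5),[585.5,-186]);print(len(q),q.mean(0),r.x)
# collar outer wall: points facing camera
x,n,e,q=fit_stem(f,(585.5,-186),103,112,rad=20.5,boxr=30);print("collar",x.round(3),n,e)
g=np.load("top0.npz");C=cloud(g);m=(np.hypot(C[...,0]-585.5,C[...,1]+186.1)<14)
q=C[m];print(q[q[:,2]<64].round(1)); print(q[q[:,2]>64].mean(0),q[q[:,2]>64].std(0),np.ptp(q[:,:2],axis=0))
E
```

```text
[ 585.11285689 -185.44760031  241.72537242] [-2.60053903e+00 -1.76097687e+00  4.97193910e-04] [-0.3747831  -0.34507088 -2.24465287] [-0.04512655  0.04909289  0.02012843] 13.839643866229782
[ 5.851818e+02 -1.856030e+02  2.000000e-04  2.060000e-02] 264 1.11
[ 5.851475e+02 -1.854676e+02  2.300000e-03  1.530000e-02] 237 1.07
214 [ 585.00655783 -183.89263146  111.61606022] [ 585.47292494 -185.38873886]
collar [ 5.86005e+02 -1.85922e+02  5.80000e-02  4.51000e-01] 156 3.0937010153120608
[[ 595.8 -191.9   63.6]
 [ 593.9 -184.9   64. ]
 [ 589.3 -186.3   58.3]
 [ 589.1 -187.3   61.1]
 [ 587.8 -186.7   56.6]
 [ 587.4 -187.4   60.8]
 [ 585.7 -187.5   60.3]
 [ 585.7 -189.1   61. ]
 [ 584.6 -188.9   54.7]
 [ 583.9 -189.1   61.2]
 [ 581.9 -188.4   64. ]]
[ 588.22117004 -192.27480266   66.75142018] [5.87389234 3.95150607 1.3496259 ] [22.51628451 15.1337516 ]
```

View pics/side3.png

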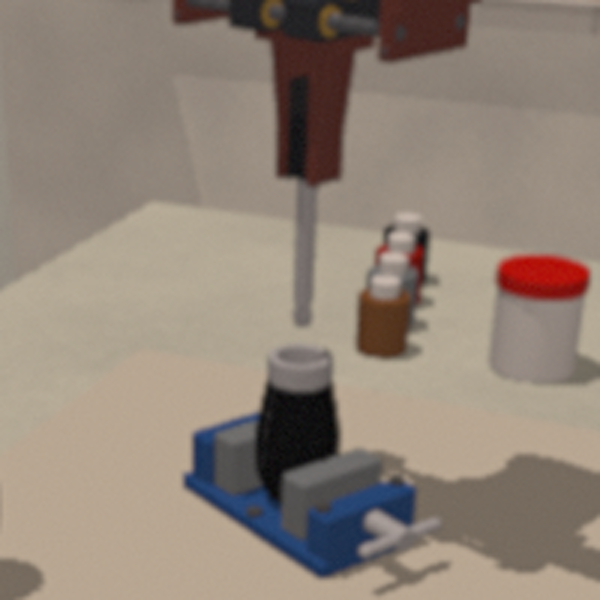

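```bash
python3 - <<'E'
from h import *
g=np.load("top0.npz");C=cloud(g);m0=(np.array([585.5,-186.1]))
v,u=np.mgrid[215:250,430:470]
P=onplane(g,np.c_[u.ravel(),v.ravel()],66).reshape(*u.shape,3)
Z=C[215:250,430:470,2]
r=np.hypot(P[...,0]-585.5,P[...,1]+186.1)
m=(Z<75)&(Z>30)&(r<14.5)
pts=P[m][:,:2]-m0;z=Z[m]
o=np.argsort(pts[:,1])[::-1]
for a,b in zip(pts[o][:45],z[o][:45]):print(a.round(1),b.round(1))
low=z<62.8
best=[]
for cx in np.arange(-6,6.1,.5):
  for cy in np.arange(-6,6.1,.5):
    d=np.hypot(pts[:,0]-cx,pts[:,1]-cy)
    if np.hypot(cx,cy)>6.5:continue
    c=np.sum(np.clip(d-6.5,0,None)[low])+np.sum(np.clip(6.5-d,0,None)[~low]);best.append((c,cx,cy))
best.sort();print(best[:15])
E
```

```text
[9.9 1.7] 65.6
[8.1 1.7] 64.0
[6.4 1.7] 64.4
[4.7 1.7] 64.2
[3.  1.7] 58.3
[1.3 1.7] 56.6
[13.3  0. ] 67.5
[11.6  0. ] 67.2
[ 9.9 -0. ] 66.4
[ 8.2 -0. ] 68.0
[ 6.5 -0. ] 68.1
[ 4.7 -0. ] 65.7
[ 3. -0.] 61.1
[ 1.3 -0.1] 60.8
[-0.4 -0.1] 60.3
[-2.1 -0.1] 54.7
[13.4 -1.7] 64.3
[11.7 -1.7] 66.1
[10.  -1.7] 65.9
[ 8.2 -1.7] 66.8
[ 6.5 -1.7] 69.3
[ 4.8 -1.8] 66.9
[ 3.1 -1.8] 64.9
[ 1.4 -1.8] 65.8
[-0.4 -1.8] 61.0
[-2.1 -1.8] 61.2
[-3.8 -1.8] 64.0
[13.4 -3.4] 66.3
[11.7 -3.4] 65.8
[10.  -3.4] 65.3
[ 8.3 -3.5] 69.2
[ 6.6 -3.5] 65.6
[ 4.8 -3.5] 68.8
[ 3.1 -3.5] 64.6
[ 1.4 -3.5] 67.3
[-0.3 -3.5] 65.8
[-2.  -3.5] 65.9
[-3.7 -3.5] 66.4
[-5.5 -3.5] 66.6
[13.5 -5.1] 66.2
[11.8 -5.2] 65.6
[10.  -5.2] 63.6
[ 8.3 -5.2] 66.0
[ 6.6 -5.2] 66.9
[ 4.9 -5.2] 68.6
[(np.float64(11.751026524808637), np.float64(-1.5), np.float64(4.0)), (np.float64(11.81380142887931), np.float64(-2.0), np.float64(4.0)), (np.float64(11.940453591959951), np.float64(-1.5), np.float64(4.5)), (np.float64(11.96426751019819), np.float64(-2.5), np.float64(3.5)), (np.float64(12.037106762770314), np.float64(-2.0), np.float64(3.5)), (np.float64(12.142319522132237), np.float64(-1.0), np.float64(4.5)), (np.float64(12.164985643603476), np.float64(-1.0), np.float64(4.0)), (np.float64(12.173478861658445), np.float64(-2.0), np.float64(4.5)), (np.float64(12.199999467012926), np.float64(-1.5), np.float64(3.5)), (np.float64(12.24140151512372), np.float64(-2.5), np.float64(3.0)), (np.float64(12.254845511016708), np.float64(-3.0), np.float64(3.0)), (np.float64(12.259582916325765), np.float64(-2.5), np.float64(4.0)), (np.float64(12.42584846333996), np.float64(-2.0), np.float64(3.0)), (np.float64(12.466023518761194), np.float64(-3.0), np.float64(3.5)), (np.float64(12.659567899510716), np.float64(-0.5), np.float64(4.5))]
```

Depth pixels inside the mouth read deeper than the core at an offset of about (-2, +4) mm, which hints at where the socket lies. I will enter near the axis, touch the core gently and feel towards that side.

Call:
jog_arm(
  motion=[
    [[0, 0, -0.05, 0, 0, 0, -1], [0, 0.005, -0.1, 0, 0, 0, -1], [-0.005, 0.01, -0.15, 0, 0, 0, -1], [-0.005, 0.01, -0.2, 0, 0, 0, -1], [-0.005, 0.01, -0.26, 0, 0, 0, -1], [-0.005, 0.01, -0.32, 0, 0, 0, -1], [-0.005, 0.01, -0.38, 0, 0, 0, -1], [-0.005, 0.01, -0.44, 0, 0, 0, -1], [-0.005, 0.01, -0.5, 0, 0, 0, -1], [-0.005, 0.01, -0.5, 0, 0, 0, -1]],
  ],
)

```text
time: 8.5
tcp_pos: [584.1, -184.6, 180.8]
ee_rot: [-2.6, -1.76, 0.002]
ft_force: [0.1, -0.5, -2.2]
opening: 13.8
```

```bash
python3 - <<'E'
from h import *
from cell import cams,read_state
f=cams.grab_frame("side");np.savez("side4.npz",**f);im=f["image"]
s=read_state();print(s["tcp_pos"],s["ee_rot"],s["ft_force"],s["wrist_torque"],s["opening"])
cv2.imwrite("pics/side4.png",cv2.resize(im[60:260,260:460],None,fx=3,fy=3,interpolation=cv2.INTER_CUBIC))
E
```

```text
[ 584.4986503  -184.68022181  181.42552197] [-2.60059744e+00 -1.76075879e+00  1.11214989e-03] [ 0.24883795  0.21818592 -1.23086139] [-0.05533574  0.06660937  0.0574518 ] 13.868808107172843
```

View pics/side4.png

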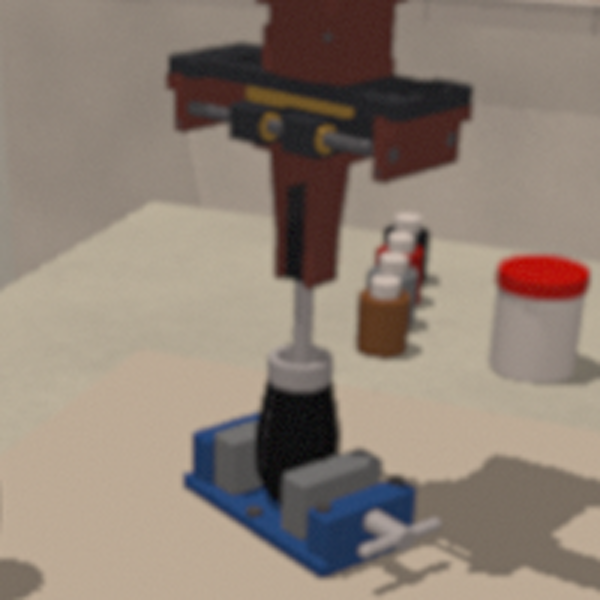

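The stem (at about (302,320) in the crop) is inside the collar without touching it. Going down gently to touch the core.

Call:
jog_arm(
  motion=[
    [[0, 0, -0.015, 0, 0, 0, -1], [0, 0, -0.03, 0, 0, 0, -1], [0, 0, -0.04, 0, 0, 0, -1], [0, 0, -0.05, 0, 0, 0, -1], [0, 0, -0.06, 0, 0, 0, -1], [0, 0, -0.06, 0, 0, 0, -1]],
  ],
)

```text
time: 9.15
tcp_pos: [584.8, -184.7, 174.7]
ee_rot: [-2.601, -1.761, 0.0]
ft_force: [-0.2, 1.2, -1.5]
opening: 14.2
```

Call:
jog_arm(
  motion=[
    [[0, 0, -0.006, 0, 0, 0, -1], [0, 0, -0.012, 0, 0, 0, -1], [0, 0, -0.012, 0, 0, 0, -1]],
  ],
)

```text
time: 9.45
tcp_pos: [584.8, -184.8, 173.3]
ee_rot: [-2.601, -1.761, 0.0]
ft_force: [0.0, 1.4, -1.3]
opening: 14.5
```

Call:
jog_arm(
  motion=[
    [[0, 0, -0.006, 0, 0, 0, -1], [0, 0, -0.012, 0, 0, 0, -1], [0, 0, -0.012, 0, 0, 0, -1]],
  ],
)

```text
time: 9.75
tcp_pos: [584.8, -184.8, 171.9]
ee_rot: [-2.601, -1.761, 0.0]
ft_force: [0.5, 0.1, -1.0]
opening: 14.0
```

Call:
jog_arm(
  motion=[
    [[0, 0, -0.008, 0, 0, 0, -1], [0, 0, -0.008, 0, 0, 0, -1]],
  ],
)

```text
time: 9.95
tcp_pos: [584.8, -184.8, 170.9]
ee_rot: [-2.601, -1.761, 0.0]
ft_force: [-0.1, -0.0, -2.1]
opening: 13.8
```

Call:
jog_arm(
  motion=[
    [[0, 0, -0.008, 0, 0, 0, -1], [0, 0, -0.008, 0, 0, 0, -1]],
  ],
)

```text
time: 10.15
tcp_pos: [584.8, -184.8, 170.0]
ee_rot: [-2.601, -1.761, 0.0]
ft_force: [-0.0, -0.2, -1.2]
opening: 14.2
```

Call:
jog_arm(
  motion=[
    [[0, 0, -0.008, 0, 0, 0, -1], [0, 0, -0.008, 0, 0, 0, -1]],
  ],
)

```text
time: 10.35
tcp_pos: [584.7, -184.7, 169.0]
ee_rot: [-2.601, -1.761, 0.0]
ft_force: [0.2, 0.7, -2.2]
opening: 13.7
```

Call:
jog_arm(
  motion=[
    [[0, 0, -0.008, 0, 0, 0, -1], [0, 0, -0.008, 0, 0, 0, -1]],
  ],
)

```text
time: 10.55
tcp_pos: [584.7, -184.7, 168.0]
ee_rot: [-2.601, -1.761, 0.0]
ft_force: [-0.6, 0.9, -1.8]
opening: 13.7
```

```bash
python3 - <<'E'
from h import *
from cell import cams,read_state
for i in range(4):
    f=cams.grab_frame("side")
    s=read_state();print(s["tcp_pos"].round(2),s["ft_force"].round(2),s["wrist_torque"].round(3),s["opening"].round(2))
np.savez("side5.npz",**f);im=f["image"]
cv2.imwrite("pics/side5.png",cv2.resize(im[120:220,310:410],None,fx=6,fy=6,interpolation=cv2.INTER_CUBIC))
E
```

```text
Traceback (most recent call last):
AttributeError: 'float' object has no attribute 'round'
```

```bash
python3 - <<'E'
from h import *
from cell import cams,read_state
F=[]
for i in range(6):
    f=cams.grab_frame("side")
    s=read_state();F.append(np.r_[s["ft_force"],s["wrist_torque"],s["tcp_pos"]])
print(np.mean(F,0).round(3),np.std(F,0).round(2))
np.savez("side5.npz",**f);im=f["image"]
cv2.imwrite("pics/side5.png",cv2.resize(im[120:220,310:410],None,fx=6,fy=6,interpolation=cv2.INTER_CUBIC))
for n,t,zs in(("side2",(537.3,252.8,243.56),(100,235)),("side3",(585.1,-185.4,241.7),(120,235))):
    f=np.load(n+".npz");C=cloud(f)
    m=(f["z_map"]>0)&(np.hypot(C[...,0]-t[0],C[...,1]-t[1])<14)&(C[...,2]>zs[0])&(C[...,2]<zs[1])
    v,u=np.nonzero(m);print(n,v.max(),C[m][:,2].min(),[ (r,C[r][m[r]][:,2].mean().round(1),m[r].sum()) for r in range(v.max()-5,v.max()+1)])
    # predicted nose pixel
    for L in(103,105,107,109):print(L,proj(f,[[t[0]-0,t[1],t[2]-L]]).round(1))
E
```

```text
[-1.16000e-01  6.95000e-01 -2.26400e+00  7.20000e-02  1.86000e-01
  1.00000e-03  5.84760e+02 -1.84743e+02  1.68102e+02] [0.56 0.66 0.49 0.02 0.03 0.03 0.01 0.01 0.02]
side2 315 138.60999798815112 [(310, np.float64(146.1), np.int64(11)), (311, np.float64(144.7), np.int64(12)), (312, np.float64(143.7), np.int64(10)), (313, np.float64(142.3), np.int64(9)), (314, np.float64(141.0), np.int64(8)), (315, np.float64(139.4), np.int64(6))]
103 [[250.4 311.4]]
105 [[250.6 313. ]]
107 [[250.7 314.5]]
109 [[250.9 315.9]]
side3 168 135.4947351051182 [(163, np.float64(145.3), np.int64(6)), (164, np.float64(144.1), np.int64(6)), (165, np.float64(142.6), np.int64(6)), (166, np.float64(140.6), np.int64(6)), (167, np.float64(138.4), np.int64(6)), (168, np.float64(136.3), np.int64(4))]
103 [[360.4 166. ]]
105 [[360.4 167. ]]
107 [[360.3 168. ]]
109 [[360.3 169.1]]
```

View pics/side5.png

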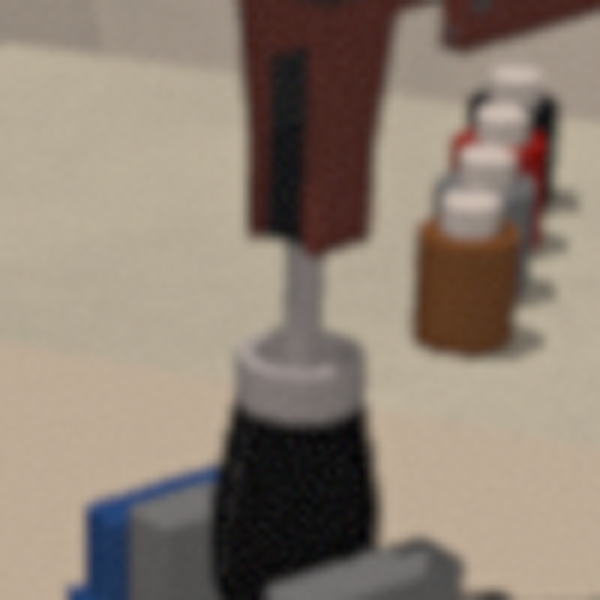

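Wrist torques have shifted although there is no upward push. The nose is 5 mm below the core's top level, so it seems to be in the socket, leaning on its wall towards (-x, +y), as the depth hint said. I'll relieve that side load.

Call:
jog_arm(
  motion=[
    [[-0.004, 0.004, 0, 0, 0, 0, -1], [-0.008, 0.008, 0, 0, 0, 0, -1], [-0.008, 0.008, 0, 0, 0, 0, -1]],
  ],
)

```text
time: 11.2
tcp_pos: [583.9, -183.9, 168.2]
ee_rot: [2.601, 1.761, 0.0]
ft_force: [-0.1, -0.5, -1.5]
opening: 13.8
```

```bash
cat > av.py <<'E'
from h import *
from cell import cams,read_state
F=[]
for i in range(5):
    f=cams.grab_frame("side")
    s=read_state();F.append(np.r_[s["ft_force"],s["wrist_torque"],s["tcp_pos"],s["opening"]])
print(s["time"],np.mean(F,0).round(3))
E
python3 av.py
```

```text
11.45 [-2.93000e-01 -3.33000e-01 -2.03900e+00 -4.40000e-02  7.80000e-02
 -2.20000e-02  5.83954e+02 -1.83864e+02  1.68221e+02  1.38060e+01]
```

Call:
jog_arm(
  motion=[
    [[0, 0, -0.008, 0, 0, 0, -1], [0, 0, -0.016, 0, 0, 0, -1], [0, 0, -0.016, 0, 0, 0, -1]],
  ],
)

```text
time: 11.75
tcp_pos: [583.8, -183.8, 166.0]
ee_rot: [-2.601, -1.761, 0.0]
ft_force: [0.3, -0.5, -1.9]
opening: 13.8
```

Call:
jog_arm(
  motion=[
    [[0, 0, -0.008, 0, 0, 0, -1], [0, 0, -0.016, 0, 0, 0, -1], [0, 0, -0.016, 0, 0, 0, -1]],
  ],
)

```text
time: 12.05
tcp_pos: [583.8, -183.8, 164.1]
ee_rot: [-2.601, -1.761, 0.0]
ft_force: [0.8, 0.5, -2.1]
opening: 14.0
```

Call:
jog_arm(
  motion=[
    [[0, 0, -0.008, 0, 0, 0, -1], [0, 0, -0.016, 0, 0, 0, -1], [0, 0, -0.016, 0, 0, 0, -1]],
  ],
)

```text
time: 12.35
tcp_pos: [584.0, -183.9, 162.4]
ee_rot: [2.601, 1.761, 0.0]
ft_force: [0.4, -0.6, -2.1]
opening: 14.2
```

```bash
python3 av.py
```

```text
12.6 [ 2.00000e-01 -3.26000e-01 -1.66300e+00 -2.64000e-01 -3.60000e-02
 -5.00000e-03  5.83970e+02 -1.83931e+02  1.62441e+02  1.38510e+01]
```

Call:
jog_arm(
  motion=[
    [[0.002, -0.004, 0, 0, 0, 0, -1], [0.002, -0.004, 0, 0, 0, 0, -1]],
  ],
)

```text
time: 12.8
tcp_pos: [584.1, -184.2, 162.4]
ee_rot: [-2.601, -1.761, 0.0]
ft_force: [0.7, 0.9, -1.5]
opening: 13.7
```

```bash
python3 av.py
```

```text
13.05 [ 5.40000e-02  6.36000e-01 -1.65500e+00 -1.70000e-02  6.10000e-02
 -1.30000e-02  5.84072e+02 -1.84220e+02  1.62392e+02  1.37600e+01]
```

Call:
jog_arm(
  motion=[
    [[0, 0, -0.008, 0, 0, 0, -1], [0, 0, -0.016, 0, 0, 0, -1], [0, 0, -0.016, 0, 0, 0, -1]],
  ],
)

```text
time: 13.35
tcp_pos: [584.0, -184.2, 160.2]
ee_rot: [-2.601, -1.761, 0.0]
ft_force: [0.1, 1.0, -2.8]
opening: 14.1
```

```bash
python3 av.py
```

```text
13.6 [ 1.45000e-01  3.41000e-01 -1.88300e+00  1.23000e-01  8.40000e-02
  5.00000e-03  5.83951e+02 -1.84167e+02  1.60245e+02  1.38440e+01]
```

Call:
jog_arm(
  motion=[
    [[0, 0, -0.008, 0, 0, 0, -1], [0, 0, -0.016, 0, 0, 0, -1], [0, 0, -0.016, 0, 0, 0, -1]],
  ],
)

```text
time: 13.9
tcp_pos: [584.0, -184.4, 158.5]
ee_rot: [-2.601, -1.762, 0.001]
ft_force: [-0.6, 0.6, 0.1]
opening: 13.7
```

Call:
jog_arm(
  motion=[
    [[0, 0, -0.008, 0, 0, 0, -1], [0, 0, -0.016, 0, 0, 0, -1], [0, 0, -0.016, 0, 0, 0, -1]],
  ],
)

```text
time: 14.2
tcp_pos: [584.1, -184.3, 156.6]
ee_rot: [-2.601, -1.761, 0.0]
ft_force: [1.8, 0.6, -0.3]
opening: 14.0
```

```bash
cat >> av.py <<'E'
im=f["image"];n=f"pics/s_{s['time']:.2f}.png"
cv2.imwrite(n,cv2.resize(im[120:220,310:410],None,fx=5,fy=5,interpolation=cv2.INTER_CUBIC));print(n);np.savez("last.npz",**f)
E
python3 av.py
```

```text
14.45 [ 1.06800e+00  4.12000e-01 -1.85800e+00  3.60000e-02 -1.28000e-01
  2.30000e-02  5.84350e+02 -1.84322e+02  1.56565e+02  1.38590e+01]
pics/s_14.45.png
```

View pics/s_14.45.png

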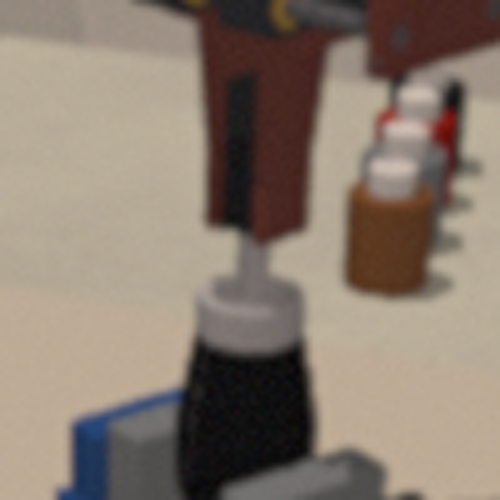

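Call:
jog_arm(
  motion=[
    [[0.004, 0, 0, 0, 0, 0, -1]],
  ],
)

```text
time: 14.55
tcp_pos: [584.6, -184.2, 156.6]
ee_rot: [-2.601, -1.761, -0.0]
ft_force: [0.3, 1.0, -1.3]
opening: 13.7
```

Call:
jog_arm(
  motion=[
    [[0, 0, -0.008, 0, 0, 0, -1]],
  ],
)

```text
time: 14.65
tcp_pos: [584.7, -184.2, 155.8]
ee_rot: [-2.601, -1.761, -0.0]
ft_force: [-0.6, 2.0, -1.2]
opening: 14.0
```

Call:
jog_arm(
  motion=[
    [[0, 0, -0.008, 0, 0, 0, -1]],
  ],
)

```text
time: 14.75
tcp_pos: [584.5, -184.2, 154.7]
ee_rot: [-2.601, -1.761, 0.0]
ft_force: [-0.6, 0.4, 0.2]
opening: 14.3
```

Call:
jog_arm(
  motion=[
    [[0, 0, -0.008, 0, 0, 0, -1]],
  ],
)

```text
time: 14.85
tcp_pos: [584.4, -184.2, 153.6]
ee_rot: [-2.601, -1.761, 0.0]
ft_force: [0.7, 1.9, -3.0]
opening: 13.9
```

```bash
python3 av.py
```

```text
15.1 [ 6.50000e-02  1.00000e-03 -5.42300e+00  7.00000e-03  5.60000e-02
  1.10000e-02  5.84162e+02 -1.84251e+02  1.53154e+02  1.38080e+01]
pics/s_15.10.png
```

Fz has gone to -5.4 N, a downward pull on the stem. That suggests the clip is drawing it in. I continue down in small steps and watch the push.

Call:
jog_arm(
  motion=[
    [[0, 0, -0.008, 0, 0, 0, -1], [0, 0, -0.008, 0, 0, 0, -1]],
  ],
)

```text
time: 15.3
tcp_pos: [584.4, -184.3, 152.6]
ee_rot: [-2.601, -1.761, 0.0]
ft_force: [0.9, 1.4, -4.1]
opening: 13.9
```

Call:
jog_arm(
  motion=[
    [[0, 0, -0.008, 0, 0, 0, -1], [0, 0, -0.008, 0, 0, 0, -1]],
  ],
)

```text
time: 15.5
tcp_pos: [584.7, -184.3, 151.9]
ee_rot: [2.601, 1.761, 0.0]
ft_force: [0.1, 0.3, -2.4]
opening: 14.0
```

Call:
jog_arm(
  motion=[
    [[0, 0, -0.008, 0, 0, 0, -1], [0, 0, -0.008, 0, 0, 0, -1]],
  ],
)

```text
time: 15.7
tcp_pos: [584.8, -184.3, 151.1]
ee_rot: [2.601, 1.761, 0.001]
ft_force: [0.0, 1.2, -1.7]
opening: 13.8
```

```bash
python3 av.py
```

```text
15.95 [-1.95000e-01  1.43200e+00 -8.49000e-01  3.06000e-01  1.55000e-01
 -2.00000e-03  5.84771e+02 -1.84303e+02  1.51059e+02  1.41050e+01]
pics/s_15.95.png
```

Call:
jog_arm(
  motion=[
    [[-0.002, 0.003, -0.008, 0, 0, 0, -1], [-0.002, 0.003, -0.008, 0, 0, 0, -1]],
  ],
)

```text
time: 16.15
tcp_pos: [584.7, -184.1, 150.1]
ee_rot: [2.601, 1.761, 0.001]
ft_force: [0.1, 0.6, 1.3]
opening: 14.1
```

Call:
jog_arm(
  motion=[
    [[0, 0, -0.008, 0, 0, 0, -1], [0, 0, -0.008, 0, 0, 0, -1]],
  ],
)

```text
time: 16.35
tcp_pos: [584.7, -184.1, 149.1]
ee_rot: [2.601, 1.761, 0.001]
ft_force: [1.1, 0.3, 1.3]
opening: 13.9
```

Call:
jog_arm(
  motion=[
    [[0, 0, -0.008, 0, 0, 0, -1], [0, 0, -0.008, 0, 0, 0, -1]],
  ],
)

```text
time: 16.55
tcp_pos: [584.7, -184.1, 148.1]
ee_rot: [2.601, 1.761, 0.001]
ft_force: [0.8, -0.1, 2.0]
opening: 13.9
```

```bash
python3 av.py
```

```text
16.8 [ 7.79000e-01 -7.60000e-02  1.33800e+00 -2.90000e-02 -1.22000e-01
 -6.00000e-03  5.84599e+02 -1.84068e+02  1.48137e+02  1.39630e+01]
pics/s_16.80.png
```

Core spring is now felt (net about +3.2 N at 2.4 mm), starting right at the level expected for the socket floor. I press on past the core's travel to make sure it is home.

Call:
jog_arm(
  motion=[
    [[0, 0, -0.008, 0, 0, 0, -1], [0, 0, -0.008, 0, 0, 0, -1]],
  ],
)

```text
time: 17.0
tcp_pos: [584.5, -184.0, 147.1]
ee_rot: [2.601, 1.761, 0.0]
ft_force: [0.4, -0.7, 1.2]
opening: 13.6
```

Call:
jog_arm(
  motion=[
    [[0, 0, -0.008, 0, 0, 0, -1], [0, 0, -0.008, 0, 0, 0, -1]],
  ],
)

```text
time: 17.2
tcp_pos: [584.5, -184.0, 146.1]
ee_rot: [2.601, 1.761, 0.0]
ft_force: [1.6, 0.3, 3.0]
opening: 14.2
```

Call:
jog_arm(
  motion=[
    [[0, 0, -0.008, 0, 0, 0, -1], [0, 0, -0.008, 0, 0, 0, -1]],
  ],
)

```text
time: 17.4
tcp_pos: [584.5, -184.0, 145.1]
ee_rot: [2.601, 1.761, 0.0]
ft_force: [0.9, -0.0, 3.2]
opening: 13.8
```

```bash
python3 av.py
```

```text
17.65 [ 1.61900e+00  6.40000e-02  2.60500e+00 -8.20000e-02 -2.20000e-01
  1.20000e-02  5.84495e+02 -1.83997e+02  1.45202e+02  1.38670e+01]
pics/s_17.65.png
```

Call:
jog_arm(
  motion=[
    [[0.003, 0, -0.005, 0, 0, 0, -1], [0.003, 0, -0.005, 0, 0, 0, -1]],
  ],
)

```text
time: 17.85
tcp_pos: [584.7, -184.0, 144.8]
ee_rot: [-2.601, -1.761, 0.0]
ft_force: [-0.3, 0.6, 6.0]
opening: 13.8
```

Call:
jog_arm(
  motion=[
    [[0, 0, -0.005, 0, 0, 0, -1], [0, 0, -0.005, 0, 0, 0, -1]],
  ],
)

```text
time: 18.05
tcp_pos: [584.7, -184.0, 144.7]
ee_rot: [2.601, 1.761, -0.0]
ft_force: [-1.3, 0.5, 9.9]
opening: 14.1
```

Call:
jog_arm(
  motion=[
    [[0, 0, -0.004, 0, 0, 0, -1], [0, 0, -0.004, 0, 0, 0, -1]],
  ],
)

```text
time: 18.25
tcp_pos: [584.8, -184.0, 144.7]
ee_rot: [2.601, 1.761, 0.0]
ft_force: [-2.6, 1.2, 13.6]
opening: 13.5
```

```bash
python3 av.py
```

```text
18.5 [-1.97300e+00  9.60000e-01  1.29050e+01  1.19000e-01  6.32000e-01
 -1.50000e-02  5.84809e+02 -1.84021e+02  1.44669e+02  1.40100e+01]
pics/s_18.50.png
```

Call:
jog_arm(
  motion=[
    [[-0.002, 0, -0.004, 0, 0, 0, -1], [-0.002, 0, -0.004, 0, 0, 0, -1]],
  ],
)

```text
time: 18.7
tcp_pos: [584.8, -184.0, 144.6]
ee_rot: [2.601, 1.761, 0.001]
ft_force: [-2.4, 0.7, 15.7]
opening: 13.8
```

Call:
jog_arm(
  motion=[
    [[0, 0, -0.003, 0, 0, 0, -1], [0, 0, -0.003, 0, 0, 0, -1]],
  ],
)

```text
time: 18.9
tcp_pos: [584.8, -184.0, 144.5]
ee_rot: [2.601, 1.761, 0.001]
ft_force: [-3.5, 0.9, 17.7]
opening: 14.1
```

```bash
python3 av.py
```

```text
19.15 [-2.59400e+00  6.19000e-01  1.74990e+01  2.54000e-01  8.53000e-01
  8.00000e-03  5.84834e+02 -1.84065e+02  1.44516e+02  1.40070e+01]
pics/s_19.15.png
```

Hard stop at TCP z 144.5, so the nose is 76 mm below the mouth, as expected for home with the core fully pressed, under 19 N net. I ease off and check that it stays held.

Call:
jog_arm(
  motion=[
    [[0.002, 0, 0.02, 0, 0, 0, -1], [0, 0, 0.04, 0, 0, 0, -1], [0, 0, 0.06, 0, 0, 0, -1], [0, 0, 0.06, 0, 0, 0, -1]],
  ],
)

```text
time: 19.55
tcp_pos: [584.3, -183.9, 149.7]
ee_rot: [-2.601, -1.761, 0.0]
ft_force: [1.5, -0.4, 0.8]
opening: 13.8
```

```bash
python3 av.py
```

```text
19.8 [ 1.24000e+00 -1.60000e-01  9.80000e-01 -1.65000e-01 -1.94000e-01
  2.30000e-02  5.84337e+02 -1.83904e+02  1.49480e+02  1.39060e+01]
pics/s_19.80.png
```

Light tug test: raise about 3 mm more and see whether the clip holds the stem down.

Call:
jog_arm(
  motion=[
    [[0.003, 0, 0.008, 0, 0, 0, -1], [0.003, 0, 0.016, 0, 0, 0, -1], [0.003, 0, 0.02, 0, 0, 0, -1]],
  ],
)

```text
time: 20.1
tcp_pos: [584.4, -183.9, 151.8]
ee_rot: [-2.601, -1.761, 0.001]
ft_force: [0.8, -1.2, -2.6]
opening: 14.1
```

```bash
python3 av.py
```

```text
20.35 [ 4.00000e-01 -7.96000e-01 -2.15900e+00 -2.15000e-01  6.70000e-02
 -9.00000e-03  5.84446e+02 -1.83878e+02  1.51876e+02  1.38320e+01]
pics/s_20.35.png
```

Call:
jog_arm(
  motion=[
    [[0, 0, 0.004, 0, 0, 0, -1], [0, 0, 0.008, 0, 0, 0, -1]],
  ],
)

```text
time: 20.55
tcp_pos: [584.6, -183.8, 152.9]
ee_rot: [-2.601, -1.761, 0.001]
ft_force: [-0.1, -1.0, -5.5]
opening: 14.0
```

```bash
python3 av.py
```

```text
20.8 [-7.80000e-02 -1.70000e-01 -4.47800e+00 -2.35000e-01  6.70000e-02
 -5.00000e-03  5.84643e+02 -1.83890e+02  1.52956e+02  1.38720e+01]
pics/s_20.80.png
```

The clip pulls back (about 3 N at 1 mm of lift), so the stem is retained. I press it home once more before letting go.

Call:
jog_arm(
  motion=[
    [[0, -0.001, -0.015, 0, 0, 0, -1], [0, -0.001, -0.03, 0, 0, 0, -1], [0, -0.001, -0.045, 0, 0, 0, -1], [0, -0.001, -0.06, 0, 0, 0, -1], [0, -0.001, -0.07, 0, 0, 0, -1], [0, -0.001, -0.07, 0, 0, 0, -1]],
  ],
)

```text
time: 21.4
tcp_pos: [584.9, -184.0, 145.0]
ee_rot: [2.601, 1.761, 0.0]
ft_force: [-1.2, 1.7, 1.4]
opening: 13.8
```

Call:
jog_arm(
  motion=[
    [[0, 0, -0.006, 0, 0, 0, -1], [0, 0, -0.012, 0, 0, 0, -1], [0, 0, -0.012, 0, 0, 0, -1]],
  ],
)

```text
time: 21.7
tcp_pos: [585.1, -184.1, 144.6]
ee_rot: [2.601, 1.761, 0.001]
ft_force: [-3.9, 1.8, 12.8]
opening: 13.9
```

```bash
python3 av.py
```

```text
21.95 [-4.05200e+00  1.98000e+00  1.24780e+01  4.35000e-01  1.14600e+00
  1.80000e-02  5.85128e+02 -1.84078e+02  1.44667e+02  1.38770e+01]
pics/s_21.95.png
```

Call:
jog_arm(
  motion=[
    [[-0.002, 0, 0.02, 0, 0, 0, -1], [-0.004, 0.001, 0.04, 0, 0, 0, -1], [-0.004, 0.001, 0.058, 0, 0, 0, -1], [-0.004, 0.001, 0.058, 0, 0, 0, -1]],
  ],
)

```text
time: 22.35
tcp_pos: [584.7, -184.0, 150.4]
ee_rot: [2.601, 1.761, 0.001]
ft_force: [1.0, 0.6, 0.4]
opening: 13.9
```

```bash
python3 av.py
```

```text
22.6 [ 5.36000e-01  1.82000e-01  1.00000e-01  3.80000e-02 -1.08000e-01
 -1.20000e-02  5.84586e+02 -1.84008e+02  1.50185e+02  1.37870e+01]
pics/s_22.60.png
```

Nearly unloaded, so I let go and retreat straight up.

Call:
jog_arm(
  motion=[
    [[0, 0, 0, 0, 0, 0, -0.3], [0, 0, 0, 0, 0, 0, 0], [0, 0, 0, 0, 0, 0, 0.3], [0, 0, 0, 0, 0, 0, 0.6], [0, 0, 0, 0, 0, 0, 0.8], [0, 0, 0, 0, 0, 0, 0.8], [0, 0, 0, 0, 0, 0, 0.8], [0, 0, 0, 0, 0, 0, 0.8]],
  ],
)

```text
time: 23.4
tcp_pos: [584.4, -183.9, 150.3]
ee_rot: [2.601, 1.761, 0.0]
ft_force: [-0.2, 0.8, 0.4]
opening: 74.4
```

```bash
python3 av.py
```

```text
23.65 [ 1.16000e-01  5.90000e-02 -3.27000e-01 -4.10000e-02  7.70000e-02
 -3.00000e-03  5.84363e+02 -1.83965e+02  1.50285e+02  7.84830e+01]
pics/s_23.65.png
```

Call:
jog_arm(
  motion=[
    [[0, 0, 0.05, 0, 0, 0, 0.8], [0, 0, 0.15, 0, 0, 0, 0.8], [0, 0, 0.3, 0, 0, 0, 0.8], [0, 0, 0.45, 0, 0, 0, 0.8], [0, 0, 0.6, 0, 0, 0, 0.8], [0, 0, 0.75, 0, 0, 0, 0.8], [0, 0, 0.9, 0, 0, 0, 0.8], [0, 0, 1, 0, 0, 0, 0.8], [0, 0, 1, 0, 0, 0, 0.8]],
  ],
)

```text
time: 24.55
tcp_pos: [585.4, -184.3, 272.9]
ee_rot: [2.599, 1.76, 0.004]
ft_force: [-0.5, 0.5, -0.1]
opening: 79.0
```

Call:
jog_arm(
  motion=[
    [[-0.2, 0.2, 0, 0, 0, 0, 0.8], [-0.4, 0.4, 0, 0, 0, 0, 0.8], [-0.6, 0.6, 0, 0, 0, 0, 0.8], [-0.8, 0.8, 0, 0, 0, 0, 0.8], [-0.8, 0.8, 0, 0, 0, 0, 0.8], [-0.8, 0.8, 0, 0, 0, 0, 0.8]],
  ],
)

```text
time: 25.15
tcp_pos: [488.3, -87.7, 270.2]
ee_rot: [2.6, 1.763, 0.0]
ft_force: [0.2, -0.4, 0.5]
opening: 79.3
```

```bash
python3 - <<'E'
from h import *
from cell import cams,read_state
f=cams.grab_frame("side");cv2.imwrite("pics/side9.png",f["image"]);C=cloud(f)
g=cams.grab_frame("top");cv2.imwrite("pics/top9.png",g["image"]);G=cloud(g)
for n,h,D in(("side",f,C),("top",g,G)):
    m=(h["z_map"]>0)&(np.hypot(D[...,0]-584.4,D[...,1]+184)<22)&(D[...,2]>120)&(D[...,2]<200)
    q=D[m];print(n,len(q),q[:,2].min(),np.percentile(q[:,2],[50,95,99]),q.mean(0))
    hi=q[q[:,2]>140];print(cv2.minAreaRect(hi[:,:2].astype(np.float32)))
m=(g["z_map"]>0)&(abs(G[...,2]-170)<5)&(np.hypot(G[...,0]-584.4,G[...,1]+184)<22);q=G[m]
print("tang top z",np.median(q[:,2]),cv2.minAreaRect(q[:,:2].astype(np.float32)))
x,n,e,q=fit_stem(f,(584.4,-184),118,134,boxr=12);print(x,n,e)
print(read_state()["ft_force"],read_state()["time"])
E
```

```text
side 327 120.05382253437796 [152.36820732 170.81616852 171.49617533] [ 582.75368449 -178.43977478  151.25620323]
((583.4681396484375, -181.5867156982422), (27.02099609375, 16.202064514160156), 60.500064849853516)Traceback (most recent call last):
  File "<stdin>", line 7, in <module>
    return umr_minimum(a, axis, None, out, keepdims, initial, where)
ValueError: zero-size array to reduction operation minimum which has no identity
```

View pics/side9.png

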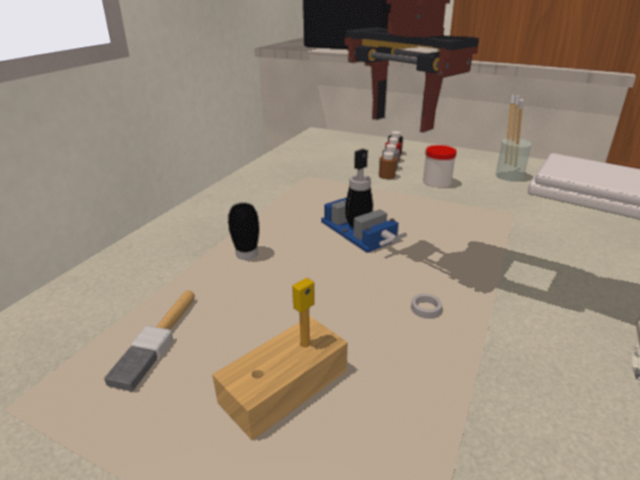

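View pics/top9.png

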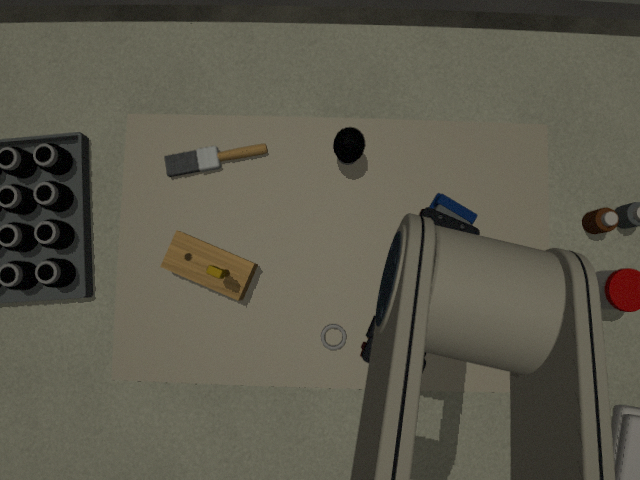

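The side view shows the black tang standing above the collar at (361,158) with the shank just visible below it. The top of the tang is at about z = 171 mm, against 170 expected when home. In the top view the ring, brush, finished knob and brass stem are where they were. Handing in.

```bash
python3 -c "
from cell import ticket,read_state
s=read_state();print(s['time'],s['ft_force'],s['opening'],abs(s['qd']).max());print(ticket.finish_job())"
```

```text
25.25 [-0.05801415 -0.53087116 -0.46206086] 79.10099703059602 0.009354333542477
the job is handed in; nothing more can be done
None
```

I took the steel stem out of the rack, fitted it nose down into the gear knob, pressed it home, let go, and handed the job in at 25.3 s.

**What the checks showed**
- **Finding the socket:** Depth readings in the mouth suggested the socket lay to one side. The stem slid in off-centre at first touch, so little feeling about was needed. I relieved the side load on the way down.
- **Pressing home:** The stem reached a hard stop with its nose about 76 mm below the mouth, which is home depth plus the core's full travel. I pressed with about 19 N, well below the 40 N limit.
- **Holding:** A light tug met about 3 N of resistance from the clip. I then pressed the stem home again, with about 14 N, before opening the gripper.
- **After letting go:** The side camera put the top of the tang at about 171 mm; 170 mm is expected when home. The brass stem, finished knob, trim ring and brush look unmoved in the pictures.

**What did not match or failed**
- I saw no clear 5–15 N snap at the clip about 8 mm into the socket. There was only a short disturbance and a downward pull near the bottom, so I judge it is past the clip from depth and tug.
- Side forces rose to about 4.5 N during the second press, close to the 5 N at which the core may shift, but I saw no sign that it moved.
- The final check from the top camera failed because the arm blocked its view of the knob. The final height and seating therefore rest on the side camera alone.

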